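# Pack the plug-in modules in the bench carrier

### The arm

A 6-joint arm with a two-finger parallel gripper is mounted at the origin on the work surface. World frame = base frame: x ahead of the robot, y to its left, z up, the work surface at z = 0. Lengths are in m, angles in rad, forces in N, time in s.
With the tool pointing down it reaches from about 0.3 to 0.875 m from the base axis. Payload 6.4 kg.
Tool frame: the origin (TCP) lies between the finger pads; the fingertips stand tip_extent ahead of it and the grasp point (between the pads) lies 5 mm behind it (tip_extent is the distance from the TCP to the fingertips, in m); z points along the fingers, y is the direction in which the jaws open and shut (so a half turn about z gives the same grasp; the last joint's range is limited). The gripper opens to 85 mm and grips with 20 to 120 N. Pads are 22 mm wide; open, the fingers measure 114 mm over their backs; the gripper's body (76 mm by 85 mm) begins 54 mm behind the grasp point. The pads swing forward as they close: fully open they stand 13 mm farther back than shut.
Start: joints at [1.016, 0.181, 1.607, -0, 1.354, -0.206], TCP at [0.197, 0.54, 0.245] pointing down, gripper open.
Joint ranges: [-2.99, 2.99], [-0.89, 2.07], [0.3, 2.58], [-1.14, 4.28], [0, 2.63], [-3.12, 3.12]. Speed limits (rad/s): [2.57, 2.57, 3.01, 3.14, 3.14, 3.14].

### API

Orientations are given as a unit quaternion [w, x, y, z].
In Python, from bench import * gives the robot as it stands.
- The arm moves only by the shell command python3 -m jog 'ROWS'. ROWS is JSON, a list of rows, each a list of 3 entries, a list of its own where there are three numbers: the shift along the tool's x, y, z in mm, then the turn, a rotation vector about the tool's x, y, z in rad, then the opening, from 0 (shut) to 1 (fully open). A call has 1 to 20 rows; each row is the pose to reach, as a shift and turn from the pose measured when the call began, along the tool's axes at that moment; what a row does not reach only later rows make up. A row lasts 1/12 s, in which the tool goes at most 41.7 mm and 7.16 degrees, less where a joint would pass 70% of its speed; a pose out of reach is approached as far as the arm can. A call with a gripper value outside its range is refused whole. The fingers move at their own pace and stop on an object; the grip force is fixed at half the most. Time passes only in rows, so rows that repeat a pose let the fingers close. It gives the time, the measured TCP pose, the force and the opening at its end, in the units of the state.
- get_obs(): the state, without advancing time (a new reading comes with each control period).
- camera(name): name is "side" or "top" or "wrist"; returns (picture, depth): 480x640x3 uint8, red, green, blue; 480x640 float32, m along the optical axis (not along the pixel's ray), 0 where there is no reading.
- get_calibration(name): a dict with "fx", "fy", "cx", "cy" (pixels), "world_from_camera" (4x4, takes a point from camera to world coordinates). Camera axes: x right, y down, z forward; pixel columns grow to the right and rows downward; lengths in m; the calibration is good to about 2 mm. A picture is of the moment at which its call begins: read the wrist's pose just before it. get_calibration takes no time and is no camera call; for the wrist camera it gives the pose at the moment of the call.
- hand_in(): hands the job in, once; it reports no verdict.
The state is a dict: "time_s": time; "q": joint angles; "dq": joint speeds; "joint_efforts": joint torques, N m; "eef_pos": TCP position; "eef_rot": TCP orientation; "wrist_force": force on the tool from outside, world axes, zero at the start; "torque": the same for the moment, N m; "opening": opening from 0.0 (shut) to 1.0 (fully open).
Only numpy, scipy, OpenCV 4.12 (cv2) and the standard library are available. Lean on these libraries where they do the work, as an engineer would, in place of code of your own. Each camera call takes 0.05 s, during which the arm holds its last target.

### The job

Take the two plug-in modules out of the sloping stand and pack them upright in the carrier with the one that is there already, flat side to flat side in order of thickness, the thickest against the fixed end wall and the thinnest next to the sliding stop; then push the stop up snug so that there is no slack between wall and stop. Let go of everything, and leave the other things on the bench where they are and the module in the carrier on its feet.

Things in the scene. Friction and masses are not known exactly. Their poses are not given: they have to be found in the camera images.
- thick_mid (a point): Grey metal plug-in module, 42 mm thick (own x axis) x 56 wide (y) x 120 tall (z, foot to top), about 360 g. Point: its centre. The thickest. Starts in one of the stand's two bays (either), back face on the board, foot on the ledge, top leaning 30 degrees from vertical away from the robot; its upper half is clear on all sides.
- thin_mid (a point): Grey metal plug-in module, 22 mm thick (own x axis) x 56 wide (y) x 120 tall (z, foot to top), about 200 g. Point: its centre. The thinnest. Starts in one of the stand's two bays (either), back face on the board, foot on the ledge, top leaning 30 degrees from vertical away from the robot; its upper half is clear on all sides.
- middle_mid (a point): Grey metal plug-in module, 32 mm thick (own x axis) x 56 wide (y) x 120 tall (z, foot to top), about 280 g. Point: its centre. Starts upright and loose in the carrier, x axis roughly along the carrier's y, at least 65 mm free on both sides (to the fixed wall and to the stop).
- carrier: Aluminium channel fixed to the bench, 310 mm long (y axis), 82 wide (x). Origin: centre of its underside, z up. Floor 8 mm above the bench; side lips, 66 mm apart inside, rise 18 mm above the floor. Fixed end wall at the -y end, inner face at y = -145 mm, top 95 mm above the bench. Sliding stop at the +y end, which is open behind it.
- stop (a joint): Travel of the sliding end stop towards the fixed wall, m (0 to 0.15; starts 0 to 0.025). Its upright steel face (62 mm wide, top 94 mm above the bench) lies at carrier y = +70 mm minus this travel. Slides stiffly (about 3 N) and stays where left. With the three modules tight it reads 0.119.
- stop_grip (a point): Point in the black upright bar on the stop, 50 mm behind the stop's face (side away from the modules), 88 mm above the bench. Bar 16 mm thick along the carrier's y, 32 wide, top 106 mm above the bench; 34 mm free between bar and face, nothing behind the bar. Grip it from above or push it.
- stand: Dark steel sloping stand fixed to the bench, 200 mm wide (y axis), two bays centred at y = -58 and +58 mm. Origin on the bench under its middle; x points away from the robot. Back board on the far side from the robot, tilted 30 degrees from vertical, reaching 60 mm up a module; 30 mm high fins part the bays.
- can: Bystander: white closed metal can, 52 mm across, 140 mm tall, standing between stand and carrier. Origin: centre of its underside.
- jar: Bystander: closed jar, 64 mm across, 90 mm tall, beyond the carrier. Origin: centre of its underside.
- driver: Bystander: screwdriver lying on the bench between robot and carrier. Origin: underside, near its middle.
- meter: Bystander: grey hand-held meter lying on its back, 85 x 150 x 36 mm, beyond the stand. Origin: centre of its underside.
- mug: Bystander: white mug, 76 mm across, 85 mm tall, between robot and stand. Origin: centre of its underside.
- brush: Bystander: brush with wooden handle lying on the bench to the right of the stand. Origin: underside, near its middle.
- spool: Bystander: black spool, 64 mm across, 50 mm tall, beyond the stop. Origin: centre of its underside.
Things that resemble listed ones, but are neither listed nor needed, are in the scene too. Leave any blue or turquoise look-alike of the part that bears thick_mid alone.

How it is judged:
By the outcome, as a careful person would: the job done as asked, in the order asked, and still so for the second after the job is handed in, with the robot touching nothing.
It also fails if it takes over 64 s, if anything falls off the work surface, if the arm or the gripper's body presses on something with over 40 N, if the wrist force passes 120 N, or if a joint passes its speed limit or range.

## Working session

There is one attempt and no reset: what is moved stays moved. The work goes in short steps, Python scripts to look and compute and a shell command to move; the robot and the scene stay as the last step left them, time stands still between calls to the robot, and variables do not carry over. Pictures are saved under pics/ and viewed, and the job is handed in when it is done.

```bash
ls; mkdir -p pics
python3 - <<'E'
from bench import *
import cv2,numpy as np
o=get_obs();print({k:np.round(v,3) for k,v in o.items()})
for n in ["side","top","wrist"]:
    c=get_calibration(n)
    p,d=camera(n);np.savez(f"pics/{n}0.npz",p=p,d=d,T=c["world_from_camera"],K=[c[k] for k in("fx","fy","cx","cy")])
    cv2.imwrite(f"pics/{n}0.png",p[:,:,::-1]);print(n,c)
E
```

```text
pics
{'time_s': np.float64(0.0), 'q': array([ 1.016,  0.182,  1.608,  0.   ,  1.354, -0.206]), 'dq': array([-0.   ,  0.001, -0.   , -0.001,  0.001, -0.   ]), 'joint_efforts': array([ 0.0000e+00, -4.4486e+01, -3.5134e+01, -0.0000e+00,  9.0000e-03,
       -0.0000e+00]), 'eef_pos': array([0.196, 0.54 , 0.244]), 'eef_rot': array([-0.   ,  0.174,  0.985, -0.001]), 'wrist_force': array([0.02 , 0.325, 0.726]), 'torque': array([0.003, 0.05 , 0.024]), 'opening': np.float64(1.004)}
side {'fx': 567.1419742970023, 'fy': 567.1419742970023, 'cx': 303.68553581066084, 'cy': 243.97856772643442, 'world_from_camera': array([[ 0.90999798, -0.31602929,  0.26838248,  0.19622565],
       [-0.41457568, -0.70221107,  0.57881485, -0.82273006],
       [ 0.0055387 , -0.63798519, -0.77002871,  1.13213663],
       [ 0.        ,  0.        ,  0.        ,  1.        ]])}
top {'fx': 479.33832260929057, 'fy': 479.33832260929057, 'cx': 318.9501019350736, 'cy': 239.61627312582422, 'world_from_camera': array([[ 0.01279165, -0.98314503,  0.18237933,  0.34736571],
       [-0.99977215, -0.00945809,  0.01913631, -0.06808938],
       [-0.01708881, -0.18258256, -0.983042  ,  1.19547021],
       [ 0.        ,  0.        ,  0.        ,  1.        ]])}
wrist {'fx': 333.2869583661531, 'fy': 333.2869583661531, 'cx': 321.4621281072403, 'cy': 243.71377886266941, 'world_from_camera': array([[ 0.34111346,  0.89033871,  0.30156025,  0.11929147],
       [ 0.9400195 , -0.32232396, -0.11167189,  0.56815043],
       [-0.00222572,  0.3215653 , -0.94688479,  0.37192166],
       [ 0.        ,  0.        ,  0.        ,  1.        ]])}
```

View pics/top0.png

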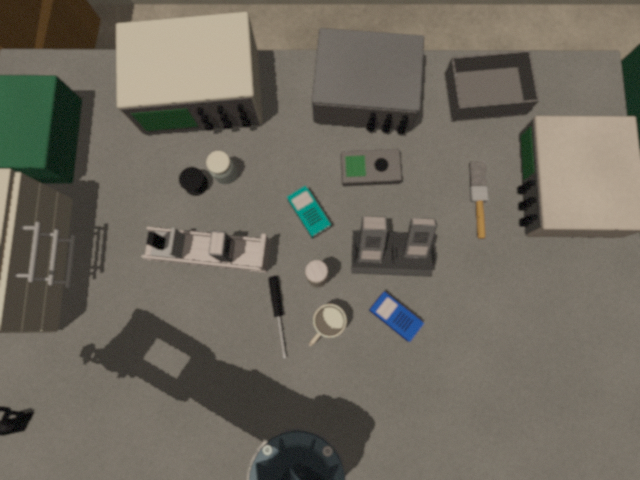

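View pics/side0.png

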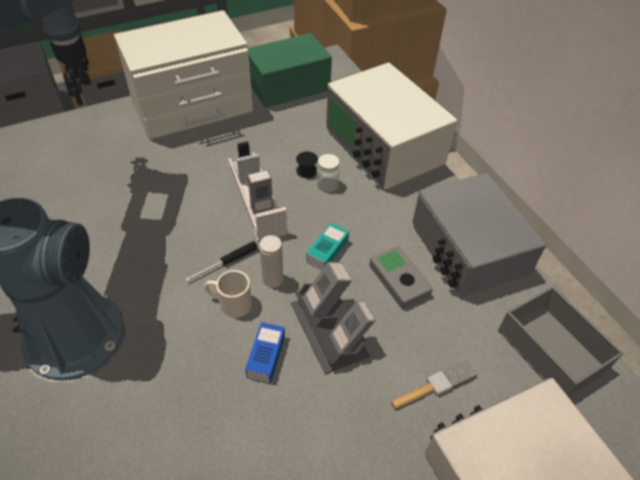

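View pics/wrist0.png

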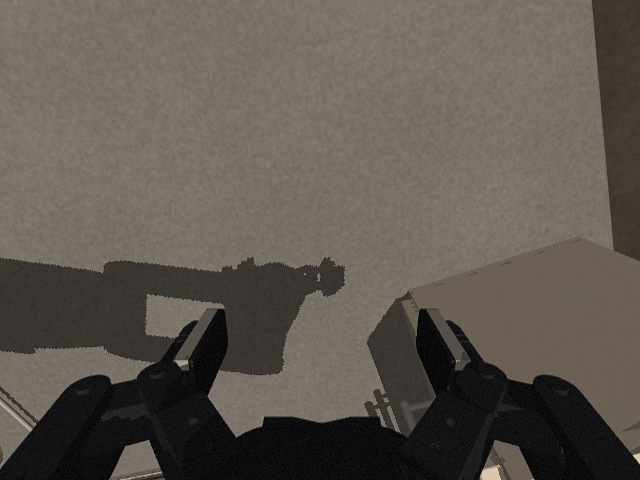

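```bash
cat > h.py <<'E'
import numpy as np,cv2
def cloud(f):
    z=np.load(f);d=z["d"];fx,fy,cx,cy=z["K"];T=z["T"]
    v,u=np.mgrid[:d.shape[0],:d.shape[1]]
    P=np.stack([(u-cx)/fx*d,(v-cy)/fy*d,d,np.ones_like(d)],-1)@T.T
    P=P[...,:3];P[d<=0]=np.nan
    return P,z["p"]
def ortho(P,img,b,res=0.001,up=1):
    x0,x1,y0,y1=b
    H=np.full((int((x1-x0)/res),int((y1-y0)/res)),np.nan);C=np.zeros(H.shape+(3,),np.uint8)
    return H,C
E
python3 - <<'E'
from h import *
for n in["top","side"]:
    P,p=cloud(f"pics/{n}0.npz")
    sc=4
    def crop(u0,u1,v0,v1,nm):
        im=p[v0:v1,u0:u1,::-1]
        cv2.imwrite(nm,cv2.resize(im,None,fx=sc,fy=sc,interpolation=cv2.INTER_CUBIC))
    if n=="top":
        crop(340,450,200,290,"pics/t_stand.png");crop(135,275,215,280,"pics/t_car.png")
        for (u,v) in [(373,225),(421,225),(373,240),(421,238),(218,245),(255,250),(160,240),(317,268),(295,470)]:
            print(n,u,v,P[v,u].round(3))
    else:
        crop(270,390,250,380,"pics/s_stand.png");crop(210,350,130,250,"pics/s_car.png")
E
```

```text
top 373 225 [ 0.579 -0.169  0.135]
top 421 225 [ 0.58  -0.278  0.133]
top 373 240 [ 0.549 -0.171  0.11 ]
top 421 238 [ 0.558 -0.284  0.095]
top 218 245 [nan nan nan]
top 255 250 [0.54  0.116 0.008]
top 160 240 [0.553 0.339 0.06 ]
top 317 268 [ 0.479 -0.044  0.142]
top 295 470 [ 0.113 -0.016  0.332]
```

Run:
```python
import cv2,numpy as np
a=[cv2.imread("pics/"+n) for n in("t_stand.png","t_car.png","s_stand.png","s_car.png")]
W=[max(x.shape[0] for x in a)]
c=np.zeros((900,1100,3),np.uint8)
c[:360,:440]=a[0];c[:260,500:1060]=a[1]
c[370:890,:480]=a[2];c[370:850,500:1060]=a[3]
cv2.imwrite("pics/m.png",cv2.resize(c,None,fx=.7,fy=.65))
```

```text
(no output)
```

View pics/m.png

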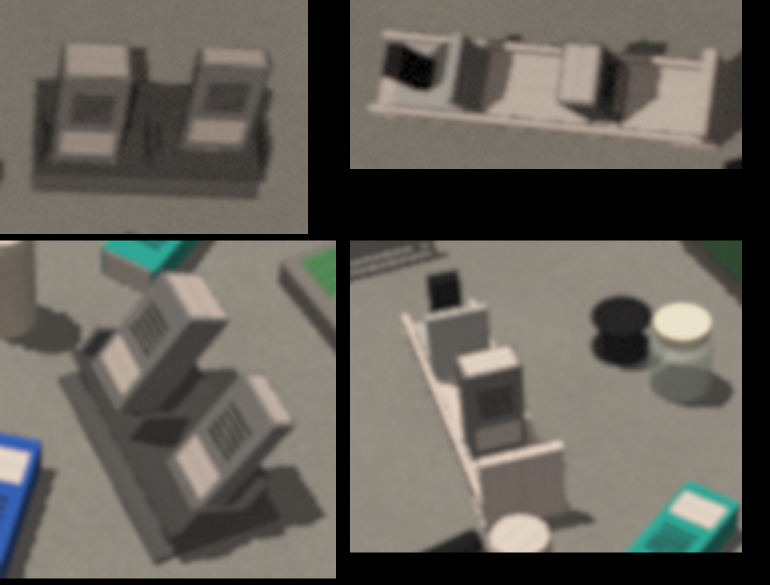

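Run:
```python
from h import *
for n in["top","side"]:
    P,p=cloud(f"pics/{n}0.npz")
    X,Y,Z=P[...,0],P[...,1],P[...,2]
    reg=(X>.45)&(X<.66)&(Y>.05)&(Y<.42)
    for nm,lo,hi in [("mid top",.122,.134),("wall/stop top",.09,.0985),("bar top",.102,.11),("floor",.005,.011)]:
        m=reg&(Z>lo)&(Z<hi)
        k,lab,st,_=cv2.connectedComponentsWithStats(m.astype(np.uint8))
        for i in range(1,k):
            if st[i,4]<8: continue
            q=P[lab==i];r=cv2.minAreaRect((q[:,:2]*1000).astype(np.float32))
            print(n,nm,st[i,4],"mean",q.mean(0).round(4),"rect",np.round(r[0],1),np.round(r[1],1),round(r[2],1))
    # stand tops: front faces
    reg=(X>.45)&(X<.72)&(Y>-.36)&(Y<-.1)&(Z>.02)
    d=np.array([np.sin(np.pi/6),0,np.cos(np.pi/6)])
    for lo,hi in((-.23,-.1),(-.36,-.23)):
        q=P[reg&(Y>lo)&(Y<hi)&(Z>.085)]
        print(n,lo,len(q),q.min(0).round(3),q.max(0).round(3))
```

```text
top mid top 348 mean [0.5352 0.1856 0.1293] rect [536.2 185.9] [32.7 56.7] 84.6
top wall/stop top 99 mean [0.5444 0.3012 0.0951] rect [546.1 301.6] [10.2 60.2] 84.8
top wall/stop top 19 mean [0.5497 0.3399 0.094 ] rect [549.6 339.5] [ 2.6 29.6] 82.4
top wall/stop top 138 mean [0.5247 0.0883 0.0956] rect [525.5  88.6] [10.5 77.9] 84.3
top wall/stop top 15 mean [0.5298 0.1708 0.0932] rect [530.1 170.8] [ 1.3 33.8] 84.0
top bar top 93 mean [0.5508 0.3465 0.1067] rect [550.8 347.4] [17.7 31.9] 84.3
top bar top 11 mean [0.5487 0.1695 0.1069] rect [548.5 169.4] [ 1.2 23.4] 86.1
top bar top 8 mean [0.5244 0.1714 0.1048] rect [524.5 171.1] [ 1.2 16.2] 82.7
top floor 515 mean [0.5417 0.2629 0.0086] rect [543.2 252. ] [95.  64.5] 85.1
top floor 491 mean [0.5323 0.1402 0.0085] rect [532.5 142.6] [70.1 64.3] 84.5
top floor 40 mean [0.5374 0.3881 0.0082] rect [536.9 388.4] [26.7 14.1] 1.9
top floor 12 mean [0.5071 0.193  0.0088] rect [506.8 193.6] [ 3.1 18.1] 0.1
top floor 16 mean [0.4873 0.1064 0.0085] rect [487.7 105.9] [35.1  2.6] 88.9
top -0.23 812 [ 0.531 -0.198  0.085] [ 0.604 -0.141  0.148
[... 381 characters left out ...]
8] [10.3 55.7] 83.0
side wall/stop top 118 mean [0.5238 0.0869 0.0937] rect [525.3  87.5] [15.2 78.2] 83.8
side bar top 51 mean [0.5499 0.3451 0.1055] rect [550.1 345.6] [21.7 32.1] 83.5
side bar top 52 mean [0.5337 0.1701 0.1063] rect [534.2 169.9] [ 9.6 54.9] 86.5
side floor 12 mean [0.5043 0.2957 0.0073] rect [503.5 295.8] [42.2  4.6] 83.1
side floor 85 mean [0.5212 0.2669 0.0079] rect [516.9 263.2] [85.  20.3] 74.0
side floor 29 mean [0.4894 0.1115 0.0079] rect [493.1 121.4] [73.4 11.4] 84.8
side floor 18 mean [0.5414 0.0818 0.0085] rect [542.   82.9] [ 8.5 26.7] 85.8
side -0.23 938 [ 0.533 -0.202  0.085] [ 0.605 -0.14   0.145]
side -0.36 694 [ 0.553 -0.314  0.085] [ 0.6   -0.254  0.135]
```

Run:
```python
from h import *
Ps=[]
for n in["top","side"]:
    P,p=cloud(f"pics/{n}0.npz");X,Y,Z=P[...,0],P[...,1],P[...,2]
    P=P.reshape(-1,3)
    for nm,lo,hi in(("thick",-.22,-.12),("thin",-.33,-.235)):
        q=P[(P[:,0]>.48)&(P[:,0]<.64)&(P[:,1]>lo)&(P[:,1]<hi)&(P[:,2]>.055)]
        # ransac plane near front normal
        best=None;rng=np.random.default_rng(0)
        for it in range(600):
            a=q[rng.choice(len(q),3,False)];nn=np.cross(a[1]-a[0],a[2]-a[0]);l=np.linalg.norm(nn)
            if l<1e-5: continue
            nn/=l
            if nn[0]>0: nn=-nn
            if nn[2]<.3 or nn[0]>-.7: continue
            inl=abs((q-a[0])@nn)<.002
            if best is None or inl.sum()>best.sum(): best=inl
        f=q[best];c=f.mean(0);_,_,V=np.linalg.svd(f-c);nn=V[2]*-np.sign(V[2][0])
        yv=np.cross([0,0,1],nn);yv/=np.linalg.norm(yv);zv=np.cross(nn,yv);zv*=np.sign(zv[2])
        e=(f-c)@np.stack([yv,zv]).T
        print(n,nm,len(f),"c",c.round(4),"n",nn.round(3),"tilt",np.degrees(np.arcsin(nn[2])).round(1),"yaw",np.degrees(np.arctan2(nn[1],-nn[0])).round(1),"y",np.percentile(e[:,0],[1,99]).round(4),"z",np.percentile(e[:,1],[1,99]).round(4))
        t=c+zv*np.percentile(e[:,1],99)+yv*np.percentile(e[:,0],[1,99]).mean()
        r=cv2.minAreaRect((e*1000).astype(np.float32));print("  rect",np.round(r[0],1),np.round(r[1],1),round(r[2],1))
        print("  top mid edge",t.round(4),"zaxis",zv.round(3),"yv",yv.round(3))
```

```text
top thick 607 c [ 0.5438 -0.1687  0.102 ] n [-0.866  0.035  0.498] tilt 29.9 yaw 2.3 y [-0.027   0.0279] z [-0.0519  0.0482]
  rect [-6.8 -1.1] [106.5  70.6] 89.5
  top mid edge [ 0.5678 -0.1701  0.1438] zaxis [ 0.498 -0.02   0.867] yv [-0.04  -0.999  0.   ]
top thin 541 c [ 0.5603 -0.2812  0.0965] n [-0.864  0.019  0.503] tilt 30.2 yaw 1.2 y [-0.0271  0.028 ] z [-0.0467  0.0427]
  rect [ 8.2 -1.6] [93.3 72.1] 89.7
  top mid edge [ 0.5817 -0.2821  0.1334] zaxis [ 0.503 -0.011  0.864] yv [-0.022 -1.     0.   ]
side thick 582 c [ 0.5443 -0.171   0.1002] n [-0.862  0.048  0.505] tilt 30.3 yaw 3.2 y [-0.0317  0.0278] z [-0.0508  0.048 ]
  rect [-6.9 -1.2] [ 73.6 101. ] 1.6
  top mid edge [ 0.5686 -0.1704  0.1416] zaxis [ 0.504 -0.028  0.863] yv [-0.055 -0.998  0.   ]
side thin 564 c [ 0.5617 -0.2845  0.0964] n [-0.867  0.04   0.496] tilt 29.7 yaw 2.7 y [-0.0298  0.0268] z [-0.0471  0.0413]
  rect [-1.3 -2.8] [58.5 90.7] 0.3
  top mid edge [ 0.5822 -0.2839  0.1323] zaxis [ 0.495 -0.023  0.868] yv [-0.046 -0.999  0.   ]
```

```bash
cat >> h.py <<'E'
from scipy.spatial.transform import Rotation as R
def cur():
    from bench import get_obs
    o=get_obs();q=np.array(o["eef_rot"]);return o,np.array(o["eef_pos"]),R.from_quat(q[[1,2,3,0]])
def frame(z,y):
    z=np.array(z,float);z/=np.linalg.norm(z);y=np.array(y,float);y-=y@z*z;y/=np.linalg.norm(y)
    return R.from_matrix(np.stack([np.cross(y,z),y,z],1))
def row(pos,rot,grasp=True):
    """pos=world grasp point (or TCP if grasp False), prints shift mm, rotvec"""
    o,p,r=cur();pos=np.array(pos,float)
    if grasp: pos=pos+rot.apply([0,0,.005])
    s=r.inv().apply(pos-p)*1000;t=(r.inv()*rot).as_rotvec()
    print("shift",s.round(1).tolist(),"turn",t.round(3).tolist(),"|s|",np.linalg.norm(s).round(0),"deg",np.degrees(np.linalg.norm(t)).round(1))
def az(deg): return [np.cos(np.radians(deg)),np.sin(np.radians(deg)),0]
E
python3 - <<'E'
import bench;print([k for k in dir(bench) if k[0]!='_']);print(getattr(bench,'tip_extent',None))
from h import *
a=np.radians(2.4);zm=np.array([.5*np.cos(a),-.5*np.sin(a),.866]);rot=frame(-zm,az(87.6))
top=np.array([.586,-.171,.1327])
row([.45,.1,.30],rot)
row(top+zm*.10,rot);row(top-zm*.028,rot)
print(top+zm*.1)
E
```

```text
['MotionError', 'camera', 'get_calibration', 'get_obs', 'hand_in', 'tip_extent']
0.014
shift [-386.4, -327.6, -50.8] turn [0.079, 0.519, -0.3] |s| 509.0 deg 34.6
shift [-654.6, -520.6, 30.1] turn [0.079, 0.519, -0.3] |s| 837.0 deg 34.6
shift [-593.6, -539.8, 141.0] turn [0.079, 0.519, -0.3] |s| 815.0 deg 34.6
[ 0.63595614 -0.17309378  0.2193    ]
```

```bash
python3 -m jog '[[[-640,-520,-20],[0.079,0.519,-0.3],1],[[-640,-520,-20],[0.079,0.519,-0.3],1],[[-640,-520,-20],[0.079,0.519,-0.3],1],[[-640,-520,-20],[0.079,0.519,-0.3],1],[[-640,-520,-20],[0.079,0.519,-0.3],1],[[-640,-520,-20],[0.079,0.519,-0.3],1],[[-640,-520,-20],[0.079,0.519,-0.3],1],[[-640,-520,-20],[0.079,0.519,-0.3],1],[[-640,-520,-20],[0.079,0.519,-0.3],1],[[-640,-520,-20],[0.079,0.519,-0.3],1],[[-640,-520,-20],[0.079,0.519,-0.3],1],[[-640,-520,-20],[0.079,0.519,-0.3],1],[[-640,-520,-20],[0.079,0.519,-0.3],1],[[-640,-520,-20],[0.079,0.519,-0.3],1],[[-640,-520,-20],[0.079,0.519,-0.3],1],[[-640,-520,-20],[0.079,0.519,-0.3],1],[[-640,-520,-20],[0.079,0.519,-0.3],1],[[-640,-520,-20],[0.079,0.519,-0.3],1],[[-640,-520,-20],[0.079,0.519,-0.3],1],[[-640,-520,-20],[0.079,0.519,-0.3],1]]'
```

```text
time_s: 1.82
eef_pos: [0.6206, -0.1694, 0.2646]
eef_rot: [-0.259, 0.021, 0.966, 0.006]
wrist_force: [1.1, -0.0, 0.1]
opening: 1.004
```

```bash
cat > snap.py <<'E'
import sys
from h import *
from bench import *
n,k=sys.argv[1:3]
c=get_calibration(n);p,d=camera(n)
np.savez(f"pics/{n}{k}.npz",p=p,d=d,T=c["world_from_camera"],K=[c[a] for a in("fx","fy","cx","cy")])
cv2.imwrite(f"pics/{n}{k}.png",p[:,:,::-1])
E
python3 snap.py wrist 1
python3 - <<'E'
from h import *
o,p,r=cur();print(o["time_s"],p.round(4),r.as_matrix().round(3),o["q"].round(2),np.array(o["wrist_force"]).round(2))
E
```

```text
1.8667 [ 0.6221 -0.1763  0.2625] [[-0.865  0.047 -0.5  ]
 [ 0.042  0.999  0.021]
 [ 0.5   -0.003 -0.866]] [-0.38  0.69  0.95 -0.18  1.99 -1.94] [-3.8  -2.12  0.14]
```

View pics/wrist1.png

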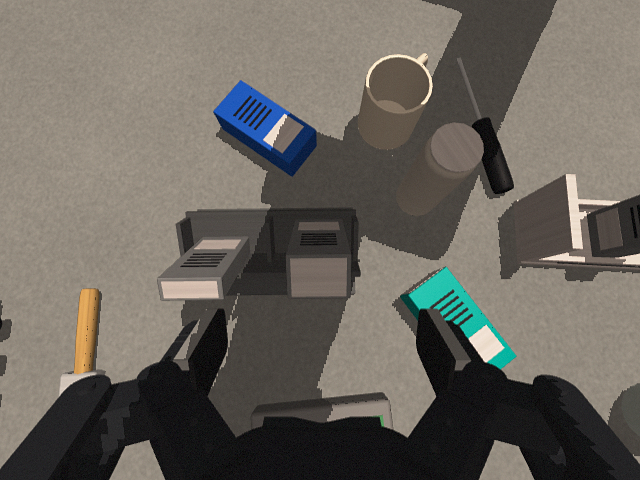

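```bash
cat > tops.py <<'E'
import sys
from h import *
P,p=cloud(sys.argv[1]);P=P.reshape(-1,3)
a=np.radians(2.4);zm=np.array([.5*np.cos(a),-.5*np.sin(a),.866])
for nm,lo,hi in(("thick",-.22,-.12),("thin",-.34,-.235)):
    q=P[(P[:,0]>.52)&(P[:,0]<.66)&(P[:,1]>lo)&(P[:,1]<hi)&(P[:,2]>.07)]
    h=q@zm;
    hist,e=np.histogram(h,bins=np.arange(h.min(),h.max()+.002,.001));
    i=np.argmax(np.convolve(hist,[1,1,1],'same')*(e[:-1]>np.max(h)-.01))
    f=q[abs(h-e[i]-.0005)<.002];c=f.mean(0);V=np.linalg.svd(f-c)[2];n=V[2]*np.sign(V[2][2])
    yv=np.cross(zm,[1,0,0]);yv/=np.linalg.norm(yv);xv=np.cross(yv,zm)
    # outline
    uv=np.stack([(f-c)@xv,(f-c)@yv],1)*1000;r=cv2.minAreaRect(uv.astype(np.float32))
    cc=c+xv*r[0][0]/1000+yv*r[0][1]/1000
    print(nm,len(f),"n",n.round(3),"rect",np.round(r[1],1),round(r[2],1),"topcentre",cc.round(4))
E
python3 tops.py pics/wrist1.npz
python3 - <<'E'
from h import *
z=np.load("pics/wrist1.npz");print(np.isfinite(z["d"]).mean(),(z["d"]>0).mean(), z["d"][250:290:10,320])
E
```

```text
thick 4198 n [ 0.536 -0.023  0.844] rect [67.3  9.9] 87.4 topcentre [ 0.6465 -0.1708  0.3352]
thin 539 n [-0.861  0.01   0.508] rect [8.4 3. ] 89.7 topcentre [ 0.6452 -0.2392  0.3337]
1.0 0.9961979166666667 [0.28920746 0.28099477 0.28468052 0.28587672]
```

```bash
sed -i 's/&(P\[:,2\]>.07)/\&(P[:,2]>.07)\&(P[:,2]<.165)/' tops.py; python3 tops.py pics/wrist1.npz
```

```text
thick 2842 n [ 0.497 -0.015  0.867] rect [55.8 42.2] 87.2 topcentre [ 0.5859 -0.1712  0.1297]
thin 1473 n [ 0.49  -0.015  0.872] rect [56.8 22.3] 87.1 topcentre [ 0.5909 -0.2828  0.1248]
```

Run:
```python
from h import *
a=np.radians(2.4);zm=np.array([.5*np.cos(a),-.5*np.sin(a),.866]);rot=frame(-zm,az(87.6))
top=np.array([.5865,-.1712,.131])
row(top+zm*.05,rot);row(top-zm*.028,rot)
```

```text
shift [-34.7, 3.7, 86.8] turn [0.001, -0.0, -0.006] |s| 94.0 deg 0.3
shift [-34.7, 3.7, 164.8] turn [0.001, -0.0, -0.006] |s| 168.0 deg 0.3
```

```bash
python3 -m jog '[[[-17,2,42],[0,0,0],1],[[-34.7,3.7,70],[0,0,0],1],[[-34.7,3.7,87],[0,0,0],1],[[-34.7,3.7,87],[0,0,0],1],[[-34.7,3.7,115],[0,0,0],1],[[-34.7,3.7,140],[0,0,0],1],[[-34.7,3.7,160],[0,0,0],1],[[-34.7,3.7,165],[0,0,0],1],[[-34.7,3.7,165],[0,0,0],1],[[-34.7,3.7,165],[0,0,0],1],[[-34.7,3.7,165],[0,0,0],0.4],[[-34.7,3.7,165],[0,0,0],0.4],[[-34.7,3.7,165],[0,0,0],0.4],[[-34.7,3.7,165],[0,0,0],0.4],[[-34.7,3.7,165],[0,0,0],0.4],[[-34.7,3.7,165],[0,0,0],0.4]]'; python3 snap.py wrist 2
```

```text
time_s: 3.2
eef_pos: [0.5713, -0.1707, 0.1039]
eef_rot: [-0.257, 0.023, 0.966, 0.004]
wrist_force: [3.6, 0.6, 5.9]
opening: 0.651
```

View pics/wrist2.png

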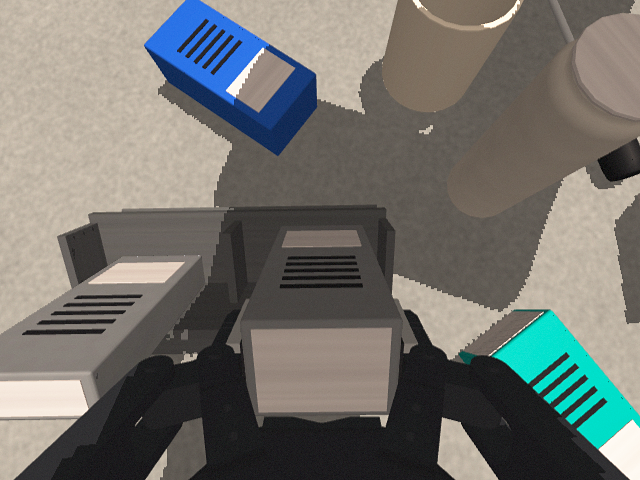

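Run:
```python
from h import *
a=np.radians(2.4);zm=np.array([.5*np.cos(a),-.5*np.sin(a),.866])
o,p,r=cur();g=p-r.apply([0,0,.005]);print(g)
row(g+zm*.1+[0,0,.1],r)
rot=frame([0,0,-1],az(-5.5));row([.529,.124,.29],rot)
```

```text
[ 0.57377425 -0.17084118  0.10825436]
shift [49.4, -0.4, -186.8] turn [0.0, 0.0, 0.0] |s| 193.0 deg 0.0
shift [139.2, 291.8, -130.1] turn [-0.423, -0.398, 1.579] |s| 348.0 deg 96.4
```

```bash
python3 -m jog '[[[0,0,-10],[0,0,0],0.4],[[0,0,-30],[0,0,0],0.4],[[0,0,-60],[0,0,0],0.4],[[0,0,-100],[0,0,0],0.4],[[30,0,-140],[0,0,0],0.4],[[50,0,-187],[0,0,0],0.4],[[50,0,-187],[0,0,0],0.4],[[50,0,-187],[0,0,0],0.4]]'; python3 snap.py wrist 3
python3 - <<'E'
from h import *
o,p,r=cur();print(o["opening"],o["q"].round(2))
rot=frame([0,0,-1],az(-5.5));row([.529,.124,.29],rot)
E
```

```text
time_s: 3.92
eef_pos: [0.6232, -0.173, 0.2978]
eef_rot: [-0.252, 0.024, 0.967, 0.002]
wrist_force: [0.2, -0.8, -1.6]
opening: 0.648
0.6502496026913619 [-0.38  0.67  0.93 -0.18  2.03 -1.94]
shift [89.6, 292.1, 59.0] turn [-0.42, -0.392, 1.579] |s| 311.0 deg 96.3
```

View pics/wrist3.png

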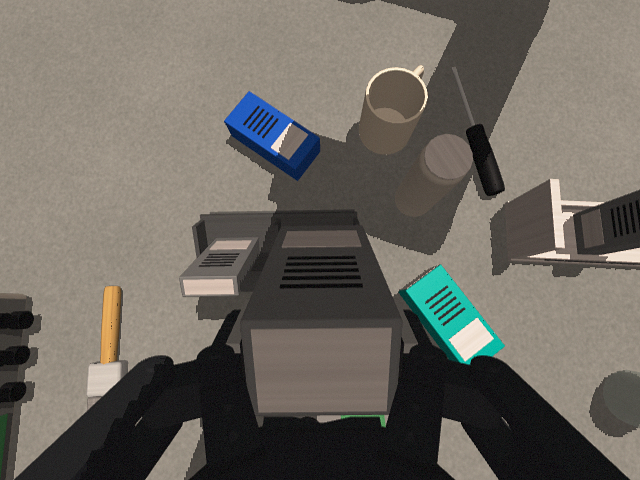

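```bash
python3 -m jog '[[[13,42,8],[-0.06,-0.056,0.226],0.4],[[26,83,17],[-0.12,-0.112,0.451],0.4],[[38,125,25],[-0.18,-0.168,0.677],0.4],[[51,167,34],[-0.24,-0.224,0.902],0.4],[[64,209,42],[-0.3,-0.28,1.128],0.4],[[77,250,51],[-0.36,-0.336,1.353],0.4],[[90,292,59],[-0.42,-0.392,1.579],0.4],[[90,292,59],[-0.42,-0.392,1.579],0.4],[[90,292,59],[-0.42,-0.392,1.579],0.4],[[90,292,59],[-0.42,-0.392,1.579],0.4],[[90,292,59],[-0.42,-0.392,1.579],0.4],[[90,292,59],[-0.42,-0.392,1.579],0.4],[[90,292,59],[-0.42,-0.392,1.579],0.4],[[90,292,59],[-0.42,-0.392,1.579],0.4],[[90,292,59],[-0.42,-0.392,1.579],0.4],[[90,292,59],[-0.42,-0.392,1.579],0.4],[[90,292,59],[-0.42,-0.392,1.579],0.4]]'; python3 snap.py wrist 4;python3 snap.py top 4; python3 snap.py side 4;python3 - <<'E'
from h import *
o,p,r=cur();print(o["opening"],o["q"].round(2),p,r.as_matrix().round(3))
E
```

```text
time_s: 5.38
eef_pos: [0.528, 0.1238, 0.2836]
eef_rot: [-0.001, 0.74, 0.673, -0.001]
wrist_force: [0.0, 0.6, -3.9]
opening: 0.649
0.6493767528756029 [ 0.01  0.08  1.64 -0.    1.42  0.11] [0.52860644 0.1236419  0.28457307] [[ 0.095  0.995 -0.001]
 [ 0.995 -0.095 -0.   ]
 [-0.    -0.001 -1.   ]]
```

View pics/wrist4.png

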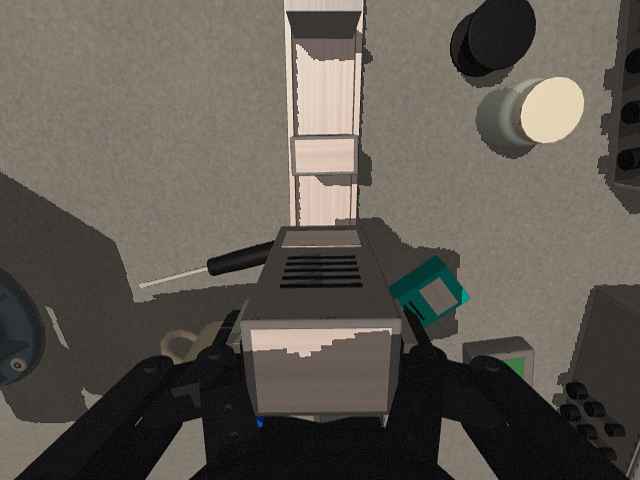

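View pics/side4.png

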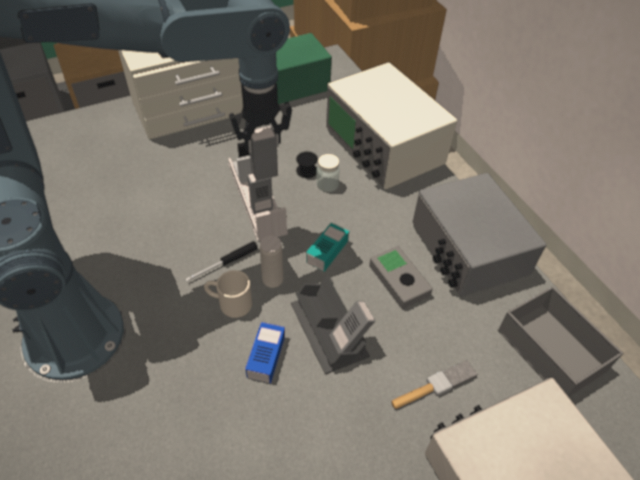

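```bash
cat > meas.py <<'E'
import sys
from h import *
P,p=cloud(sys.argv[1]);Z=P[...,2]
reg=np.zeros(Z.shape,bool);reg[0:240,270:380]=1
def rect(m,nm,mn=60):
    k,lab,st,_=cv2.connectedComponentsWithStats(m.astype(np.uint8))
    for i in range(1,k):
        if st[i,4]<mn: continue
        q=P[lab==i];r=cv2.minAreaRect((q[:,:2]*1000).astype(np.float32))
        print(nm,st[i,4],"z",q[:,2].mean().round(4),"rect",np.round(r[0],1),np.round(r[1],1),round(r[2],1))
rect(reg&(Z>.12)&(Z<.136),"mid/top")
rect(reg&(Z>.088)&(Z<.1),"stop")
rect(reg&(Z>.1)&(Z<.112),"bar")
rect(reg&(Z>.021)&(Z<.032),"lips")
# held module: front face and top
o,pp,r=cur()
L=(P.reshape(-1,3)-pp)@r.as_matrix()  # tool frame
L=L.reshape(P.shape)
u=slice(255,390)
f=L[235:312,255:390].reshape(-1,3);f=f[np.isfinite(f).all(1)&(abs(f[:,1])<.035)&(f[:,2]>-.04)&(f[:,2]<.1)]
def plane(f,nm):
    for _ in range(3):
        c=f.mean(0);V=np.linalg.svd(f-c)[2];n=V[2];f=f[abs((f-c)@n)<max(.002,2*np.std((f-c)@n))]
    print(nm,len(f),"tool-frame c",(c*1000).round(1),"n",n.round(3),"min/max",(f.min(0)*1000).round(1),(f.max(0)*1000).round(1))
plane(f,"front")
f=L[330:405,258:385].reshape(-1,3);f=f[np.isfinite(f).all(1)&(abs(f[:,1])<.035)&(f[:,2]<0)&(f[:,2]>-.05)];plane(f,"top")
E
python3 meas.py pics/wrist4.npz
```

```text
mid/top 2670 z 0.1271 rect [536.6 186.2] [32. 56.] 85.8
stop 996 z 0.0932 rect [546.5 301.3] [ 8.3 62. ] 84.5
lips 1084 z 0.0246 rect [502.4 215.9] [228.9   6.3] 84.6
lips 716 z 0.0247 rect [578.8 260.3] [125.8   6.3] 84.6
lips 186 z 0.027 rect [546.2 297.7] [ 1.1 61.8] 84.6
lips 264 z 0.0248 rect [566.  125.5] [60.3  6.1] 84.5
front 9144 tool-frame c [22.2  0.1 11.2] n [ 1.    -0.015 -0.005] min/max [ 20.5 -28.  -23.5] [23.7 27.6 69.4]
top 9485 tool-frame c [  2.9   0.  -28.5] n [ 0.004 -0.     1.   ] min/max [-14.5 -23.5 -30.4] [ 19.1  23.4 -26.7]
```

```bash
python3 -m jog '[[[-4,1.2,35],[0,0,0],0.4],[[-4,1.2,70],[0,0,0],0.4],[[-4,1.2,105],[0,0,0],0.4],[[-4,1.2,135],[0,0,0],0.4],[[-4,1.2,155],[0,0,0],0.4],[[-4,1.2,170],[0,0,0],0.4],[[-4,1.2,178],[0,0,0],0.4],[[-4,1.2,182],[0,0,0],0.4],[[-4,1.2,182],[0,0,0],0.4],[[-4,1.2,182],[0,0,0],0.4]]'; python3 snap.py side 5
```

```text
time_s: 6.37
eef_pos: [0.5301, 0.1195, 0.1035]
eef_rot: [0.0, 0.74, 0.673, 0.0]
wrist_force: [0.0, 0.8, -2.0]
opening: 0.649
```

View pics/side5.png

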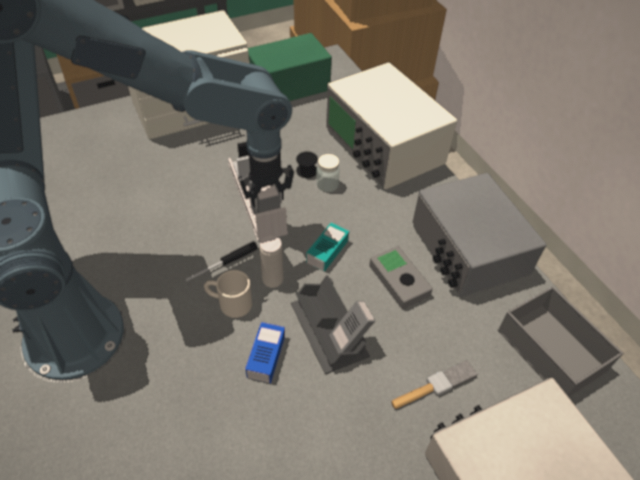

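```bash
python3 -m jog '[[[0,0,1],[0,0,0],0.4],[[0,0,2],[0,0,0],0.4],[[0,0,3],[0,0,0],0.4],[[0,0,3],[0,0,0],0.4]]'
```

```text
time_s: 6.75
eef_pos: [0.5304, 0.1195, 0.1011]
eef_rot: [0.001, 0.74, 0.673, 0.001]
wrist_force: [-0.3, 0.4, -3.5]
opening: 0.648
```

```bash
python3 -m jog '[[[0,0,1],[0,0,0],0.4],[[0,0,2],[0,0,0],0.4],[[0,0,2.5],[0,0,0],0.4],[[0,0,2.5],[0,0,0],0.4]]'
```

```text
time_s: 7.08
eef_pos: [0.5302, 0.1195, 0.0983]
eef_rot: [0.0, 0.74, 0.673, 0.0]
wrist_force: [-0.3, 0.8, -1.8]
opening: 0.649
```

```bash
python3 -m jog '[[[0,0,1],[0,0,0],0.4],[[0,0,2],[0,0,0],0.4],[[0,0,2],[0,0,0],0.4]]'
```

```text
time_s: 7.33
eef_pos: [0.5306, 0.1197, 0.0979]
eef_rot: [0.0, 0.74, 0.673, 0.001]
wrist_force: [-4.5, -0.1, 10.5]
opening: 0.648
```

```bash
python3 -m jog '[[[0,0,-1],[0,0,0],1],[[0,0,-1],[0,0,0],1],[[0,0,-1],[0,0,0],1],[[0,0,-1],[0,0,0],1],[[0,0,-10],[0,0,0],1],[[0,0,-35],[0,0,0],1],[[0,0,-75],[0,0,0],1],[[0,0,-115],[0,0,0],1],[[0,0,-155],[0,0,0],1],[[0,0,-180],[0,0,0],1],[[0,0,-180],[0,0,0],1]]'; python3 snap.py wrist 6; python3 meas.py pics/wrist6.npz
python3 - <<'E'
from h import *
a=np.radians(2.4);zm=np.array([.5*np.cos(a),-.5*np.sin(a),.866]);rot=frame(-zm,az(87.6))
top=np.array([.5915,-.2828,.126])
row(top+zm*.1+[0,0,.06],rot)
P,p=cloud("pics/wrist6.npz")
Z=P[...,2];m=((Z>.118)&(Z<.136)).astype(np.uint8)
k,lab,st,_=cv2.connectedComponentsWithStats(m)
for i in range(1,k):
    if st[i,4]>300:
        q=P[lab==i];r=cv2.minAreaRect((q[:,:2]*1000).astype(np.float32));print(st[i],q[:,2].mean(),r)
E
```

```text
time_s: 8.25
eef_pos: [0.5335, 0.1198, 0.2859]
eef_rot: [0.005, 0.74, 0.673, 0.005]
wrist_force: [1.0, -0.4, 0.0]
opening: 0.995
mid/top 2652 z 0.1271 rect [536.4 186.2] [32.  55.7] 85.8
mid/top 2317 z 0.127 rect [532.3 125.6] [33.2 55.8] 85.4
stop 742 z 0.093 rect [546.4 300. ] [ 6.  62.1] 84.7
stop 104 z 0.0938 rect [533.6 142. ] [ 1.1 54.5] 85.4
bar 170 z 0.1054 rect [533.6 142. ] [ 1.1 54.7] 85.4
lips 747 z 0.0247 rect [577.  241.1] [160.9   6.2] 84.6
lips 723 z 0.0246 rect [505.8 252.4] [139.1   6.2] 84.5
lips 191 z 0.0268 rect [546.2 297.6] [ 1.1 61.4] 84.6
lips 267 z 0.0248 rect [495.  138.7] [85.   6.2] 84.5
lips 147 z 0.0248 rect [567. 138.] [39.1  5.7] 86.1
lips 74 z 0.0272 rect [533.3 142. ] [ 1.1 54.3] 85.6
shift [-392.6, 144.5, 15.2] turn [0.432, 0.409, -1.581] |s| 419.0 deg 96.8
[ 280  131   68   41 2652] 0.12709514874131275 ((536.4125366210938, 186.1820068359375), (32.031455993652344, 55.688655853271484), 85.7967529296875)
[ 284  202   64   48 2915] 0.12695992808620313 ((531.9370727539062, 121.05113220214844), (42.37274932861328, 55.851078033447266), 85.48709106445312)
[... 354 characters left out ...]
=np.linalg.svd(f-c)[2];n=V[2];f=f[abs((f-c)@n)<max(.002,2*np.std((f-c)@n))]
  ret = um.true_divide(
  ret = _var(a, axis=axis, dtype=dtype, out=out, ddof=ddof,
  arrmean = um.true_divide(arrmean, div, out=arrmean,
  ret = ret.dtype.type(ret / rcount)
Traceback (most recent call last):
  File "meas.py", line 25, in <module>
    plane(f,"front")
    ~~~~~^^^^^^^^^^^
  File "meas.py", line 24, in plane
    print(nm,len(f),"tool-frame c",(c*1000).round(1),"n",n.round(3),"min/max",(f.min(0)*1000).round(1),(f.max(0)*1000).round(1))
                                                                               ~~~~~^^^
ValueError: zero-size array to reduction operation minimum which has no identity
```

View pics/wrist6.png

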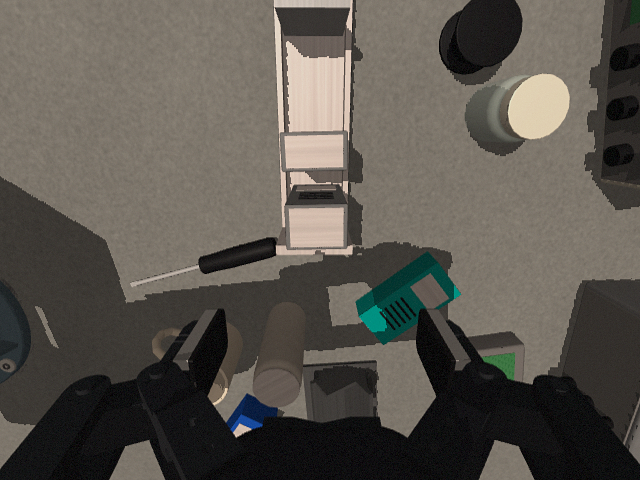

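```bash
python3 -m jog '[[[-40,14,-20],[0.04,0.04,-0.15],1],[[-80,29,-20],[0.08,0.08,-0.3],1],[[-118,43,-10],[0.13,0.123,-0.474],1],[[-157,58,0],[0.173,0.164,-0.632],1],[[-196,72,7],[0.216,0.205,-0.79],1],[[-236,87,10],[0.259,0.245,-0.949],1],[[-275,101,12],[0.302,0.286,-1.107],1],[[-314,116,14],[0.346,0.327,-1.265],1],[[-353,130,15],[0.389,0.368,-1.423],1],[[-393,145,15],[0.432,0.409,-1.581],1],[[-393,145,15],[0.432,0.409,-1.581],1],[[-393,145,15],[0.432,0.409,-1.581],1],[[-393,145,15],[0.432,0.409,-1.581],1],[[-393,145,15],[0.432,0.409,-1.581],1],[[-393,145,15],[0.432,0.409,-1.581],1],[[-393,145,15],[0.432,0.409,-1.581],1],[[-393,145,15],[0.432,0.409,-1.581],1],[[-393,145,15],[0.432,0.409,-1.581],1]]'; python3 snap.py wrist 7;python3 tops.py pics/wrist7.npz
python3 - <<'E'
from h import *
o,p,r=cur();print(p,r.as_matrix().round(3),o["q"].round(2))
E
```

```text
time_s: 9.8
eef_pos: [0.6392, -0.2854, 0.2686]
eef_rot: [-0.259, 0.022, 0.966, 0.005]
wrist_force: [-0.3, -0.2, 0.4]
opening: 0.999
[ 0.6392205  -0.28550548  0.26881745] [[-0.866  0.044 -0.499]
 [ 0.039  0.999  0.022]
 [ 0.499 -0.001 -0.866]] [-0.49  0.82  0.74 -0.25  2.05 -2.08]Traceback (most recent call last):
  File "tops.py", line 8, in <module>
    hist,e=np.histogram(h,bins=np.arange(h.min(),h.max()+.002,.001));
                                         ~~~~~^^
    return umr_minimum(a, axis, None, out, keepdims, initial, where)
ValueError: zero-size array to reduction operation minimum which has no identity
```

View pics/wrist7.png

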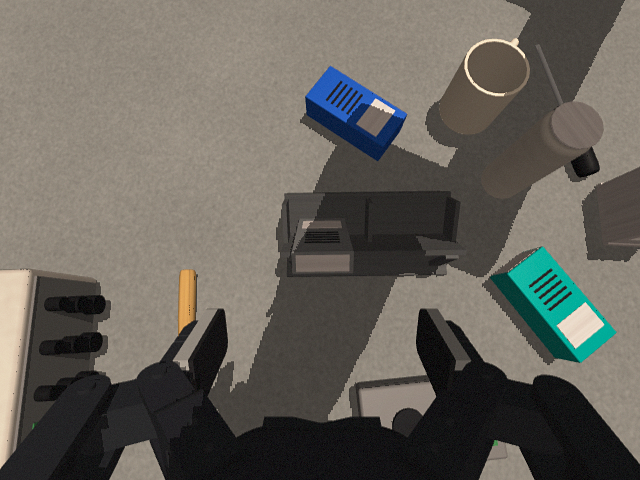

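```bash
sed -i 's/^for nm,lo,hi in.*/for nm,lo,hi in(("thin",-.34,-.235),):/' tops.py; python3 tops.py pics/wrist7.npz
python3 - <<'E'
from h import *
a=np.radians(2.4);zm=np.array([.5*np.cos(a),-.5*np.sin(a),.866]);rot=frame(-zm,az(87.6))
top=np.array([.5910,-.2828,.1255])
row(top+zm*.05,rot);row(top-zm*.026,rot)
E
```

```text
thin 1396 n [ 0.493 -0.015  0.87 ] rect [55.5 22.3] 88.3 topcentre [ 0.5911 -0.2833  0.1245]
shift [-29.8, 0.7, 103.3] turn [0.001, 0.001, -0.002] |s| 107.0 deg 0.1
shift [-29.7, 0.6, 179.3] turn [0.001, 0.001, -0.002] |s| 182.0 deg 0.1
```

```bash
python3 -m jog '[[[-15,0.5,40],[0,0,0],1],[[-29.5,0.5,75],[0,0,0],1],[[-29.5,0.5,100],[0,0,0],1],[[-29.5,0.5,110],[0,0,0],1],[[-29.5,0.5,130],[0,0,0],1],[[-29.5,0.5,155],[0,0,0],1],[[-29.5,0.5,175],[0,0,0],1],[[-29.5,0.5,181],[0,0,0],1],[[-29.5,0.5,181],[0,0,0],1],[[-29.5,0.5,181],[0,0,0],1],[[-29.5,0.5,181],[0,0,0],0.4],[[-29.5,0.5,181],[0,0,0],0.4],[[-29.5,0.5,181],[0,0,0],0.4],[[-29.5,0.5,181],[0,0,0],0.4],[[-29.5,0.5,181],[0,0,0],0.4],[[-29.5,0.5,181],[0,0,0],0.4]]'
```

```text
time_s: 11.18
eef_pos: [0.5758, -0.2826, 0.099]
eef_rot: [-0.257, 0.021, 0.966, 0.005]
wrist_force: [3.4, 0.5, 6.1]
opening: 0.647
```

```bash
python3 -m jog '[[[0,0,-10],[0,0,0],0.4],[[0,0,-30],[0,0,0],0.4],[[0,0,-60],[0,0,0],0.4],[[0,0,-100],[0,0,0],0.4],[[30,0,-140],[0,0,0],0.4],[[50,0,-187],[0,0,0],0.4],[[50,0,-187],[0,0,0],0.4],[[50,0,-187],[0,0,0],0.4]]'
python3 - <<'E'
from h import *
o,p,r=cur();print(o["opening"],o["q"].round(2),p)
rot=frame([0,0,-1],az(-5.4));row([.5392,.2233,.29],rot)
E
```

```text
time_s: 11.85
eef_pos: [0.6275, -0.2851, 0.2935]
eef_rot: [-0.252, 0.022, 0.967, 0.002]
wrist_force: [0.6, -0.1, -2.0]
opening: 0.646
0.64614529252268 [-0.5   0.76  0.78 -0.25  2.05 -2.09] [ 0.62747263 -0.28512238  0.29346248]
shift [94.0, 504.1, 58.0] turn [-0.418, -0.386, 1.581] |s| 516.0 deg 96.3
```

```bash
python3 -m jog '[[[7,39,4],[-0.032,-0.03,0.121],0.4],[[14,78,9],[-0.064,-0.06,0.243],0.4],[[22,116,13],[-0.096,-0.089,0.365],0.4],[[29,155,18],[-0.129,-0.119,0.486],0.4],[[36,194,22],[-0.161,-0.148,0.608],0.4],[[43,233,27],[-0.193,-0.178,0.73],0.4],[[51,271,31],[-0.225,-0.208,0.851],0.4],[[58,310,36],[-0.257,-0.237,0.973],0.4],[[65,349,40],[-0.289,-0.267,1.094],0.4],[[72,388,45],[-0.322,-0.297,1.216],0.4],[[80,427,49],[-0.354,-0.327,1.338],0.4],[[87,465,54],[-0.386,-0.356,1.459],0.4],[[94,504,58],[-0.418,-0.386,1.581],0.4],[[94,504,58],[-0.418,-0.386,1.581],0.4],[[94,504,58],[-0.418,-0.386,1.581],0.4],[[94,504,58],[-0.418,-0.386,1.581],0.4],[[94,504,58],[-0.418,-0.386,1.581],0.4],[[94,504,58],[-0.418,-0.386,1.581],0.4]]'; python3 snap.py wrist 8;python3 meas.py pics/wrist8.npz
python3 - <<'E'
from h import *
o,p,r=cur();print(o["opening"],p,r.as_matrix().round(3))
row([.5392,.2233,.29],frame([0,0,-1],az(-5.4)))
E
```

```text
time_s: 13.35
eef_pos: [0.5395, 0.2218, 0.2843]
eef_rot: [-0.001, 0.74, 0.673, -0.001]
wrist_force: [-1.4, -0.5, -2.3]
opening: 0.65
stop 614 z 0.0937 rect [546.5 301.7] [ 6.9 61.5] 84.6
stop 175 z 0.0931 rect [537.8 202.1] [ 1.2 54.9] 85.9
bar 814 z 0.1045 rect [550.8 347.2] [15.7 31.9] 84.4
lips 537 z 0.0246 rect [515.4 352.4] [85.7  6.1] 84.5
lips 1104 z 0.0247 rect [580.9 281.8] [213.7   6.3] 84.6
lips 2847 z 0.0237 rect [550.2 339.2] [65.9 62. ] 84.6
lips 561 z 0.0247 rect [505.1 244.4] [125.    6.3] 84.7
lips 111 z 0.0265 rect [537.8 202.2] [ 0.9 54.9] 85.8
front 7687 tool-frame c [11.6  0.7 29.8] n [-1.     0.012  0.004] min/max [  9.8 -29.6  -6.4] [12.9 31.4 90.5]
top 6924 tool-frame c [  2.9   0.5 -28.8] n [ 0.103 -0.002 -0.995] min/max [-10.8 -22.9 -31.4] [ 12.6  23.8 -25.3]
0.6465687028891912 [0.53967849 0.22169228 0.28446668] [[ 0.095  0.995 -0.001]
 [ 0.995 -0.095  0.   ]
 [-0.    -0.001 -1.   ]]
shift [1.6, -0.6, -0.5] turn [-0.001, 0.0, -0.001] |s| 2.0 deg 0.1
```

View pics/wrist8.png

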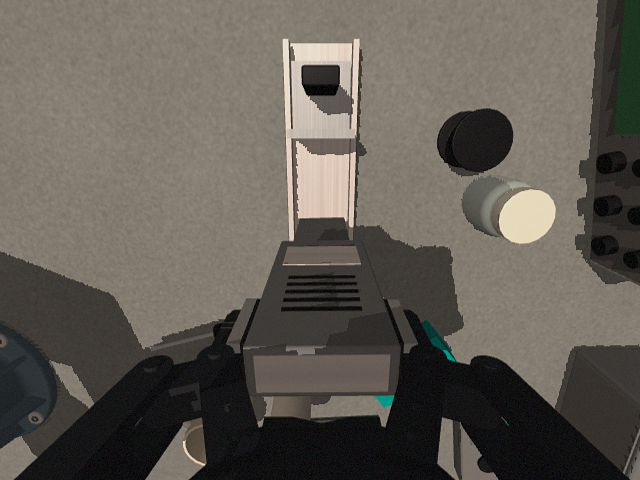

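```bash
python3 -m jog '[[[3,-1,35],[0,0,0],0.4],[[3,-1,70],[0,0,0],0.4],[[3,-1,105],[0,0,0],0.4],[[3,-1,135],[0,0,0],0.4],[[3,-1,155],[0,0,0],0.4],[[3,-1,170],[0,0,0],0.4],[[3,-1,178],[0,0,0],0.4],[[3,-1,182],[0,0,0],0.4],[[3,-1,184],[0,0,0],0.4],[[3,-1,185],[0,0,0],0.4],[[3,-1,185],[0,0,0],0.4]]'
```

```text
time_s: 14.32
eef_pos: [0.5396, 0.2248, 0.1005]
eef_rot: [0.0, 0.74, 0.672, 0.0]
wrist_force: [-0.6, -1.0, -2.2]
opening: 0.648
```

```bash
python3 -m jog '[[[0,0,1],[0,0,0],0.4],[[0,0,2],[0,0,0],0.4],[[0,0,2.8],[0,0,0],0.4],[[0,0,2.8],[0,0,0],0.4]]'
```

```text
time_s: 14.65
eef_pos: [0.5396, 0.2248, 0.0979]
eef_rot: [0.0, 0.74, 0.673, 0.0]
wrist_force: [-0.0, 0.4, -1.2]
opening: 0.648
```

```bash
python3 -m jog '[[[0,0,1],[0,0,0],0.4],[[0,0,1],[0,0,0],0.4]]'
```

```text
time_s: 14.82
eef_pos: [0.5398, 0.225, 0.0977]
eef_rot: [0.0, 0.74, 0.673, 0.001]
wrist_force: [-2.3, 0.1, 4.6]
opening: 0.651
```

```bash
python3 -m jog '[[[0,0,-0.5],[0,0,0],1],[[0,0,-0.5],[0,0,0],1],[[0,0,-0.5],[0,0,0],1],[[0,0,-0.5],[0,0,0],1],[[0,0,-10],[0,0,0],1],[[0,0,-35],[0,0,0],1],[[0,0,-75],[0,0,0],1],[[0,0,-100],[0,0,0],1],[[40,0,-120],[0,0,0],0.5],[[80,0,-120],[0,0,0],0],[[120,0,-120],[0,0,0],0],[[154,0,-120],[0,0,0],0],[[154,0,-120],[0,0,0],0],[[154,0,-120],[0,0,0],0]]'; python3 snap.py wrist 9;python3 meas.py pics/wrist9.npz 2>/dev/null; python3 snap.py side 9;python3 - <<'E'
from h import *
o,p,r=cur();print(o["opening"],p,r.as_matrix().round(3),o["q"].round(2))
row([.5537,.3766,.089],frame([0,0,-1],az(-5.4)))
P,_=cloud("pics/side9.npz");Z=P[...,2]
m=((Z>.122)&(Z<.134)&(P[...,0]>.48)&(P[...,0]<.6)&(P[...,1]>.08)&(P[...,1]<.3)).astype(np.uint8)
k,lab,st,_=cv2.connectedComponentsWithStats(m)
for i in range(1,k):
    if st[i,4]>30:
        q=P[lab==i];rr=cv2.minAreaRect((q[:,:2]*1000).astype(np.float32));print(st[i],q[:,2].mean(),rr)
im=cv2.imread("pics/side9.png")[110:260,200:350];cv2.imwrite("pics/s9.png",cv2.resize(im,None,fx=4,fy=4))
E
```

```text
time_s: 15.98
eef_pos: [0.5537, 0.38, 0.218]
eef_rot: [0.0, 0.739, 0.674, 0.001]
wrist_force: [0.1, -0.4, -1.1]
opening: 0.146
lips 215 z 0.0247 rect [518.  378.7] [34.2  6.1] 84.9
lips 217 z 0.0246 rect [589.5 371.5] [34.6  6.1] 84.7
lips 904 z 0.0238 rect [552.6 365.4] [14.7 61.7] 84.6
front 733 tool-frame c [11.1  0.4  3.6] n [-0.994  0.007 -0.112] min/max [  7.5 -19.2  -5.6] [13.  20.2 12.7]
top 3796 tool-frame c [ 11.9   0.3 -31.8] n [ 0.976 -0.003  0.219] min/max [  1.4 -22.4 -50. ] [17.8 23.1 -4.9]
0.0024066873099257706 [0.55408534 0.37777004 0.21782781] [[ 0.095  0.995  0.001]
 [ 0.995 -0.095 -0.   ]
 [-0.     0.001 -1.   ]] [ 0.42  0.41  1.37 -0.    1.36  0.52]
shift [-1.2, -0.4, 133.8] turn [0.001, 0.0, -0.001] |s| 134.0 deg 0.1
[244 161  23  11 154] 0.1273526191135009 ((539.9754028320312, 224.99346923828125), (30.716487884521484, 57.063838958740234), 86.04645538330078)
[247 170  25  15 224] 0.1276328830281476 ((535.6414184570312, 184.5300750732422), (37.55179214477539, 56.066593170166016), 88.02418518066406)
[254 185  27  19 302] 0.12784342613424848 ((531.2003784179688, 118.39649200439453), (48.60304641723633, 56.2647705078125), 82.9845962524414)
```

View pics/s9.png

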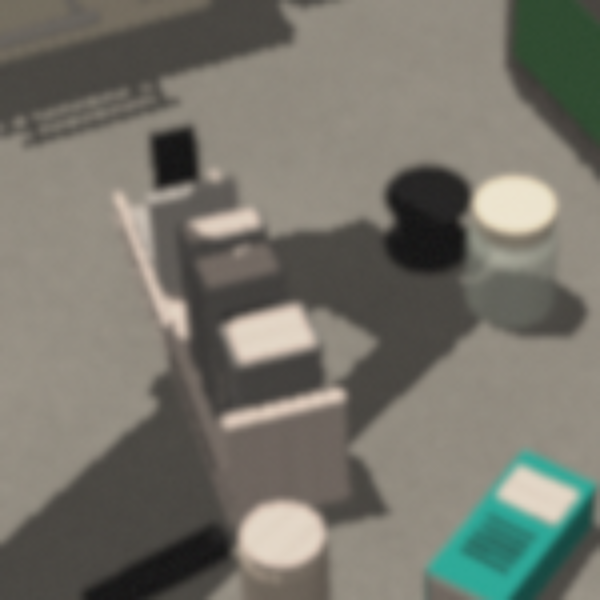

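View pics/wrist9.png

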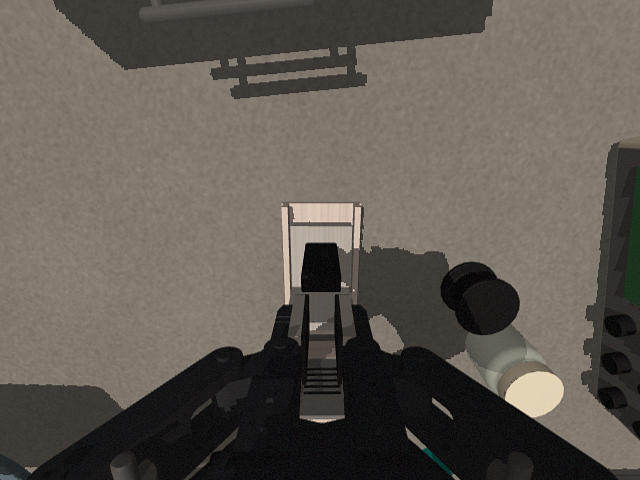

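Run:
```python
from h import *
P,_=cloud("pics/wrist9.npz")
for v,u in((230,320),(250,320),(260,320),(270,320),(285,320),(380,320)): print(v,u,P[v,u].round(4))
P,_=cloud("pics/side9.npz");Z=P[...,2]
m=(Z>.1)&(Z<.112)&(P[...,0]>.5)&(P[...,0]<.6)&(P[...,1]>.32)&(P[...,1]<.4);print(P[m].mean(0),m.sum())
```

```text
230 320 [0.5523 0.368  0.0241]
250 320 [0.5512 0.3558 0.0494]
260 320 [0.5513 0.3557 0.0748]
270 320 [0.5513 0.3553 0.0958]
285 320 [0.5504 0.3462 0.1047]
380 320 [0.5402 0.2373 0.0856]
[0.54884803 0.34467539 0.10492074] 59
```

```bash
python3 -m jog '[[[0,0,40],[0,0,0],0],[[0,0,75],[0,0,0],0],[[0,0,105],[0,0,0],0],[[0,0,125],[0,0,0],0],[[0,0,134],[0,0,0],0],[[0,0,134],[0,0,0],0],[[0,0,134],[0,0,0],0],[[-5,0,134],[0,0,0],0],[[-9,0,134],[0,0,0],0],[[-14,0,134],[0,0,0],0],[[-19,0,134],[0,0,0],0]]'
```

```text
time_s: 17.0
eef_pos: [0.5536, 0.3594, 0.0859]
eef_rot: [0.001, 0.74, 0.673, 0.002]
wrist_force: [1.7, 3.4, 2.0]
opening: -0.001
```

```bash
python3 -m jog '[[[-6,0,-1],[0,0,0],0],[[-12,0,-1],[0,0,0],0],[[-18,0,-1],[0,0,0],0],[[-24,0,-1],[0,0,0],0],[[-30,0,-1],[0,0,0],0],[[-36,0,-1],[0,0,0],0],[[-41,0,-1],[0,0,0],0],[[-45,0,-1],[0,0,0],0],[[-48,0,-1],[0,0,0],0],[[-48,0,-1],[0,0,0],0]]'; python3 snap.py side 10; python3 snap.py top 10
python3 - <<'E'
import cv2,numpy as np
a=cv2.resize(cv2.imread("pics/side10.png")[110:260,200:350],None,fx=2.6,fy=2.6,interpolation=2)
b=cv2.resize(cv2.imread("pics/top10.png")[190:290,130:280],None,fx=2.6,fy=2.6,interpolation=2)
c=np.zeros((390,790,3),np.uint8);c[:,:390]=a;c[:b.shape[0],400:790]=b;cv2.imwrite("pics/c10.png",c)
E
```

```text
time_s: 17.83
eef_pos: [0.5489, 0.3106, 0.0865]
eef_rot: [0.001, 0.74, 0.673, 0.002]
wrist_force: [-0.0, 0.1, 0.1]
opening: -0.002
```

View pics/c10.png

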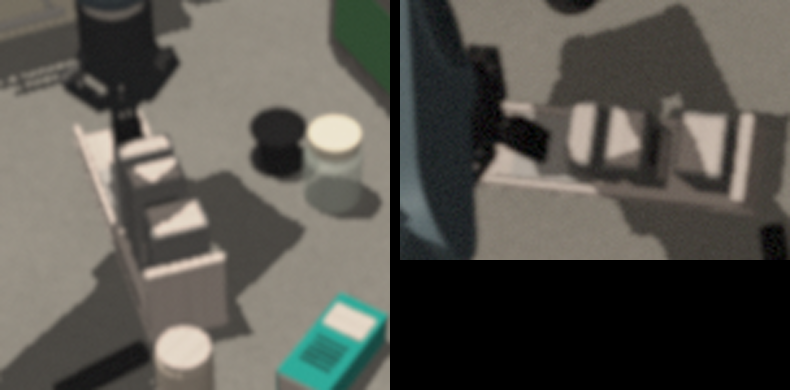

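```bash
python3 -m jog '[[[-3,0,0],[0,0,0],0],[[-6,0,0],[0,0,0],0],[[-9,0,0],[0,0,0],0],[[-12,0,0],[0,0,0],0],[[-15,0,0],[0,0,0],0],[[-18,0,0],[0,0,0],0],[[-21,0,0],[0,0,0],0],[[-24,0,0],[0,0,0],0],[[-27,0,0],[0,0,0],0],[[-30,0,0],[0,0,0],0],[[-33,0,0],[0,0,0],0],[[-36,0,0],[0,0,0],0]]'; python3 snap.py side 11; python3 snap.py top 11
python3 - <<'E'
import cv2,numpy as np
a=cv2.resize(cv2.imread("pics/side11.png")[110:260,200:350],None,fx=2.6,fy=2.6,interpolation=2)
b=cv2.resize(cv2.imread("pics/top11.png")[190:290,130:280],None,fx=2.6,fy=2.6,interpolation=2)
c=np.zeros((390,790,3),np.uint8);c[:,:390]=a;c[:b.shape[0],400:790]=b;cv2.imwrite("pics/c11.png",c)
E
```

```text
time_s: 18.93
eef_pos: [0.5449, 0.2751, 0.086]
eef_rot: [0.0, 0.74, 0.673, 0.002]
wrist_force: [0.9, 6.4, -1.9]
opening: -0.001
```

View pics/c11.png

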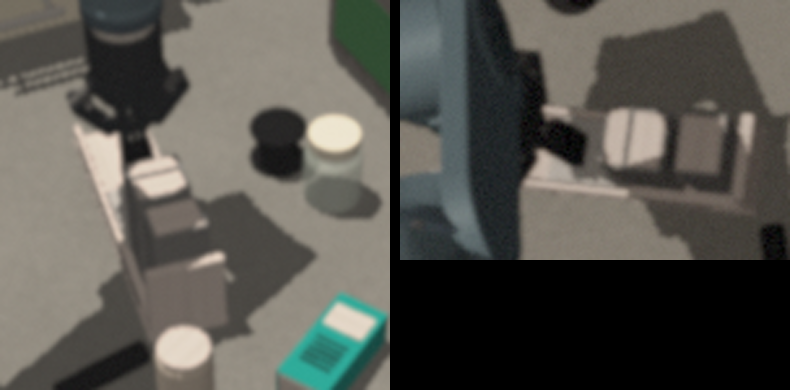

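```bash
python3 -m jog '[[[-2,0,-1],[0,0,0],0],[[-4,0,-1],[0,0,0],0],[[-6,0,-1],[0,0,0],0],[[-8,0,-1],[0,0,0],0],[[-10,0,-1],[0,0,0],0],[[-12,0,-1],[0,0,0],0],[[-14,0,-1],[0,0,0],0],[[-16,0,-1],[0,0,0],0]]'
```

```text
time_s: 19.7
eef_pos: [0.5431, 0.2592, 0.0866]
eef_rot: [-0.0, 0.74, 0.673, 0.001]
wrist_force: [-0.0, 7.2, -2.7]
opening: -0.002
```

```bash
python3 -m jog '[[[-1.5,0,0],[0,0,0],0],[[-3,0,0],[0,0,0],0],[[-4.5,0,0],[0,0,0],0],[[-6,0,0],[0,0,0],0]]'
```

```text
time_s: 20.03
eef_pos: [0.543, 0.2577, 0.0868]
eef_rot: [-0.002, 0.74, 0.672, 0.005]
wrist_force: [5.7, 29.7, -9.0]
opening: -0.002
```

```bash
python3 -m jog '[[[4,0,0],[0,0,0],0],[[10,0,0],[0,0,0],0],[[25,0,0],[0,0,0],0],[[25,0,-40],[0,0,0],0],[[25,0,-80],[0,0,0],0],[[25,0,-120],[0,0,0],0],[[5,0,-160],[0,0,0],0],[[-35,0,-195],[0,0,0],0],[[-70,0,-200],[0,0,0],0],[[-70,0,-200],[0,0,0],0],[[-70,0,-200],[0,0,0],0]]'; python3 snap.py wrist 12; python3 snap.py side 12
python3 - <<'E'
import cv2,numpy as np
a=cv2.resize(cv2.imread("pics/side12.png")[110:260,200:350],None,fx=2.6,fy=2.6,interpolation=2)
b=cv2.resize(cv2.imread("pics/wrist12.png"),(400,300),interpolation=cv2.INTER_AREA)
c=np.zeros((390,790,3),np.uint8);c[:,:390]=a;c[:300,390:]=b;cv2.imwrite("pics/c12.png",c)
from h import *
for n in("wrist12","side12"):
    P,_=cloud(f"pics/{n}.npz");Z=P[...,2]
    R0=(P[...,0]>.48)&(P[...,0]<.6)&(P[...,1]>.06)&(P[...,1]<.4)
    for nm,lo,hi in(("tops",.122,.134),("stop/wall",.088,.0985),("bar",.102,.11)):
        m=R0&(Z>lo)&(Z<hi);k,lab,st,_=cv2.connectedComponentsWithStats(m.astype(np.uint8))
        for i in range(1,k):
            if st[i,4]>25:
                q=P[lab==i];r=cv2.minAreaRect((q[:,:2]*1000).astype(np.float32));e=q[:,:2]@[.0941,.9956]
                print(n,nm,st[i,4],q[:,2].mean().round(4),np.round(r[0],1),np.round(r[1],1),round(r[2],1),"u",(np.percentile(e,[1,99])*1000).round(1))
E
```

```text
time_s: 20.95
eef_pos: [0.536, 0.184, 0.2879]
eef_rot: [-0.001, 0.741, 0.671, 0.006]
wrist_force: [0.4, 0.4, 0.2]
opening: 0.007
wrist12 tops 4554 0.1271 [533.7 147. ] [84.6 57.6] 84.6 u [159.3 238.4]
wrist12 stop/wall 625 0.0938 [536.7 192.9] [ 9.  61.5] 84.1 u [238.3 246.8]
wrist12 stop/wall 53 0.0933 [562.8  85.4] [10.7  4.8] 83.4 u [132.6 143.1]
wrist12 stop/wall 102 0.0931 [493.1  91.8] [10.6 10.1] 84.0 u [132.7 143.1]
wrist12 bar 619 0.1046 [540.4 238.6] [15.6 31.4] 84.2 u [280.7 296.1]
wrist12 bar 140 0.106 [537.6 189. ] [ 1.  54.4] 84.4 u [238.2 239.1]
side12 tops 636 0.1279 [531.9 139.1] [103.2  57.5] 85.6 u [140.5 238. ]
side12 stop/wall 36 0.0935 [539.1 231.9] [10.5 32.3] 76.2 u [278.  288.1]
side12 stop/wall 180 0.0937 [525.5  87.9] [41.2 72.4] 60.8 u [128.7 163. ]
side12 bar 58 0.1053 [539.4 237. ] [18.  30.3] 82.9 u [277.6 295.7]
side12 bar 60 0.1064 [525.3  92.6] [16.8 54.9] 71.7 u [137.1 155.4]
```

View pics/c12.png

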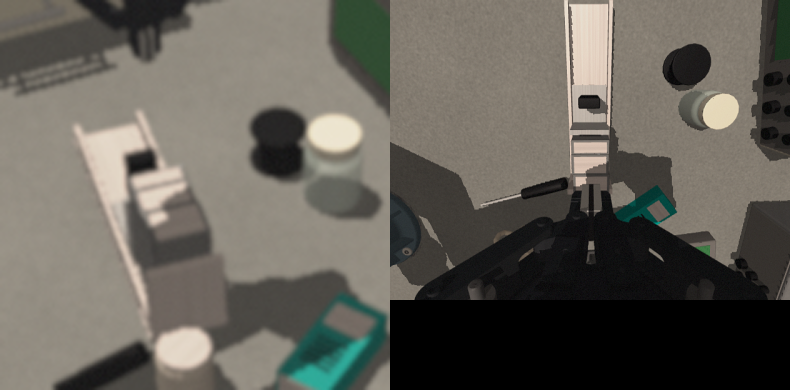

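```bash
python3 -m jog '[[[-30,0,0],[0,0,0],0.5],[[-65,0,0],[0,0,0],1],[[-100,0,0],[0,0,0],1],[[-130,0,0],[0,0,0],1],[[-130,0,0],[0,0,0],1],[[-130,0,0],[0,0,0],1],[[-130,0,0],[0,0,0],1]]'; python3 snap.py wrist 13; python3 snap.py top 13
python3 - <<'E'
from h import *
for n in("wrist13","top13"):
    P,p=cloud(f"pics/{n}.npz");Z=P[...,2]
    R0=(P[...,0]>.48)&(P[...,0]<.6)&(P[...,1]>.06)&(P[...,1]<.4)
    for nm,lo,hi in(("tops",.122,.134),("stop/wall",.088,.0985),("bar",.102,.11)):
        m=R0&(Z>lo)&(Z<hi);k,lab,st,_=cv2.connectedComponentsWithStats(m.astype(np.uint8))
        for i in range(1,k):
            if st[i,4]>25:
                q=P[lab==i];r=cv2.minAreaRect((q[:,:2]*1000).astype(np.float32));e=q[:,:2]@[.0941,.9956]
                print(n,nm,st[i,4],q[:,2].mean().round(4),np.round(r[0],1),np.round(r[1],1),round(r[2],1),"u",(np.percentile(e,[1,99])*1000).round(1))
E
```

```text
time_s: 21.63
eef_pos: [0.5223, 0.0579, 0.2834]
eef_rot: [-0.003, 0.74, 0.672, 0.005]
wrist_force: [0.2, 0.2, 0.8]
opening: 0.975
wrist13 tops 8573 0.1271 [533.  140.7] [95.7 57.7] 84.7 u [143.7 237.2]
wrist13 stop/wall 166 0.0934 [539.8 231.1] [ 2.1 31.4] 84.3 u [279.9 281.4]
wrist13 stop/wall 231 0.0938 [536.1 192.9] [ 7.5 61.6] 85.1 u [240.  246.1]
wrist13 stop/wall 519 0.0938 [526.5  88.4] [10.2 77.6] 84.5 u [132.7 142.6]
wrist13 bar 510 0.1044 [540.1 234.3] [ 8.6 31.7] 84.5 u [280.1 288.2]
top13 tops 693 0.1297 [532.5 148.7] [81.6 56.3] 84.3 u [162.1 237.7]
```

View pics/wrist13.png

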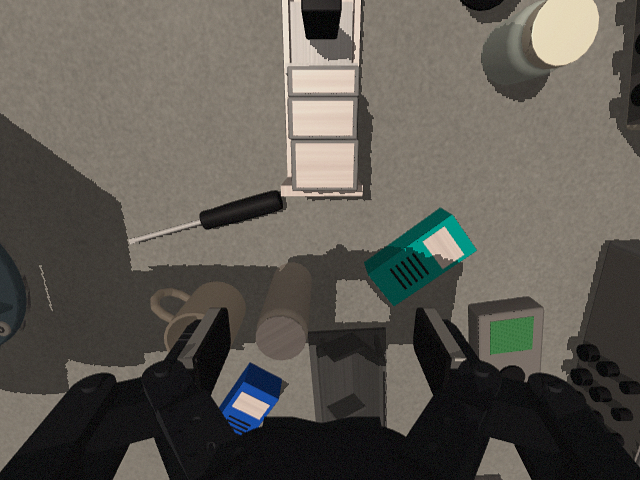

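View pics/top13.png

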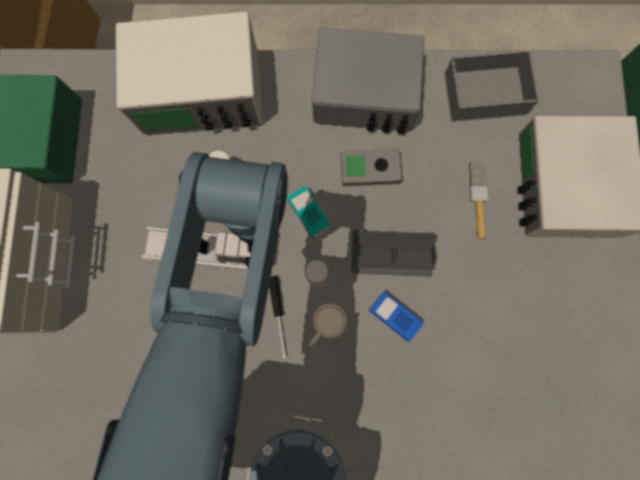

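```bash
python3 -c "
from bench import *
print(get_obs()['dq'].round(3)); print(hand_in())"
```

```text
[ 0.002 -0.007  0.    -0.002 -0.001 -0.003]
the job is handed in; nothing more can be done
None
```

The job is done and handed in at about 21.7 s of the 64 s allowed. I moved the 42 mm module to the fixed wall side of the carrier and the 22 mm module to the stop side. I then pushed the stop bar with shut fingers until the stack stopped against the wall, at about 30 N on the wrist.

- **Packing:** the last wrist picture shows three upright modules, thick, middle and thin in order from the wall. They touch face to face, with their tops at z = 0.127 m.
- **Snugness:** the tops span 95.7 mm along the carrier, against a nominal 96 mm. Wall to stop face also measured about 95.7 mm, so I found no slack within the camera's accuracy. I could not read the stop travel (0.119) directly.
- **Clear of the scene:** the gripper is open and clear, with the TCP at z = 0.28 m.
- **Other things on the bench:** everything I could see in the last pictures looks where it was. The arm hid part of the top view there (the spool and jar). Those two looked undisturbed in the side and wrist pictures after the push. I compared positions by eye only.

None of the last checks failed or disagreed.

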